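Swing the chair arm round and pin it at its other bracket

TASK

The swivelling wooden chair arm is locked by a steel pin to one of the two steel brackets on its board. Draw the pin out and hang it in the notch of the forked pin rest, swing the arm by its handle until its hole lines up with the hole of the other bracket, then fetch the pin and push it down through both until its collar sits on the arm. Leave the other things on the bench where they are.

Things in the scene. Friction and masses are not known exactly. Their poses are not given: they have to be found in the camera images.
- pin: the locking pin, steel, 90 mm long, about 90 g. Origin at the tip of its nose, z up along the pin. From the tip: nose tapering from 6 to 12 mm diameter over 12 mm, shank 12 mm diameter up to 50 mm, round collar 28 mm across from 50 to 54 mm, round knob 20 mm across from 54 to 90 mm (grip here). At the start it stands upright through the arm and the first bracket, tip 14 mm above the table; its seated height at the other bracket is the same. It lifts out freely.
- chair_arm (a joint): turn of the chair arm about its upright pivot, rad: 0 at the first bracket, growing counter-clockwise seen from above; range -0.15 to 1.35. The other bracket is 0.65 to 1.05 rad round. The hinge has light friction (about 1.2 N at the handle) and stays where it is left.
- pivot (a point): the arm's pivot axis, at the height of the arm's top face (64 mm above the table). A bolt head 26 mm across stands 7 mm above it. The arm's hole is 140 mm and its handle 205 mm from this axis, on one straight line.
- bar_hole (a point): centre of the hole in the arm, at its upper mouth, 64 mm above the table. The hole is 14 mm across. The arm is a beech bar 60 mm wide, 20 mm thick, its underside 44 mm above the table, with a round end of 34 mm radius under the handle.
- bar_handle (a point): grip point of the upright beech dowel handle on the arm's free end: 22 mm diameter, 45 mm tall above the arm's top; this point is on its axis, 25 mm above the arm's top (89 mm above the table). It turns with the arm.
- old_hole (a point): the first bracket's hole (where the pin is at the start), at its upper mouth, 42 mm above the table, 140 mm from the pivot. Both brackets are dark steel blocks 50 x 60 x 32 mm on the plywood board, with 14 mm holes right through.
- new_hole (a point): the other bracket's hole, at its upper mouth, 42 mm above the table, 140 mm from the pivot: where the pin has to go.
- notch (a point): middle of the notch of the pin rest, on the upper face of its forked plate, 70 mm above the table. The rest is a fixed post with a dark steel forked plate on top, 6 mm thick, 60 mm wide; the notch is a straight slot 16 mm wide along x, from its closed end at x = +10 mm to its open end at x = -26 mm, x pointing into the closed end. The pin hangs in it upright by its collar (pin tip then 50 mm below this point); it can be lowered in from above.
- mallet: wooden mallet lying on its side, beech head 95 x 56 mm, handle 23 mm thick, 255 mm long overall; a bystander, to be left alone. Origin beneath its shaft, at table height.
- offcut: beech offcut 110 x 45 x 30 mm; a bystander, to be left alone. Origin at the middle of its underside.
- tack_tin: flat round steel tin, 68 mm across, 45 mm high; a bystander, to be left alone. Origin at the middle of its underside.
- tack_jar: glass jar with dark lid, 64 mm across, 85 mm high; a bystander, to be left alone. Origin at the middle of its underside.
- spring_a: hourglass coil spring of dark steel wire, standing, 74 mm across, 85 mm high; a bystander, to be left alone. Origin at the middle of its underside.
- spring_b: hourglass coil spring of dark steel wire, standing, 74 mm across, 100 mm high; a bystander, to be left alone. Origin at the middle of its underside.
- screwdriver: screwdriver lying on the left of the table, about 200 mm long; a bystander, to be left alone. Origin beneath its shaft, at table height.
Not all that is in view belongs to the job. Several things have the shape of the pin; the one meant has the colours described above.

How it is judged:
On the way, in this order (a step that is already met when the one before it is completed fails the run):
1. the pin is drawn out, clear of the arm (height (world z) of pin above 0.068 m), for 0.1 s.
2. the pin hangs upright in the notch of the rest, let go (x of pin in the frame of notch between -0.022 and 0.009 m and y of pin in the frame of notch between -0.006 and 0.006 m and z of pin in the frame of notch between -0.054 and -0.046 m and angle between pin's own z axis and vertical below 0.15 rad and contact force between the fingers and pin below 0.1 N), for 0.3 s.
3. the arm is turned until its hole is within 4 mm of the other bracket's, with the pin still in the notch (horizontal distance between bar_hole and new_hole below 0.004 m and x of pin in the frame of notch between -0.022 and 0.009 m and y of pin in the frame of notch between -0.006 and 0.006 m and z of pin in the frame of notch between -0.054 and -0.046 m and angle between pin's own z axis and vertical below 0.15 rad), for 0.2 s.
At the end, for the whole second after the job is handed in: The pin stands upright (within 0.08 rad) through the arm and the other bracket, its tip within 3.5 mm of that bracket's hole axis and its collar down on the arm within 3.5 mm; the arm's hole is within 3.5 mm of the bracket's; pin and arm are released and at rest (horizontal distance between each of pin, bar_hole and new_hole below 0.0035 m and height (world z) of pin between 0.01 and 0.0175 m and angle between pin's own z axis and vertical below 0.08 rad and linear speed of pin below 0.01 m/s and velocity of joint chair_arm between -0.02 and 0.02 rad/s); the robot touches nothing.
It fails at once if a bystander is shifted by more than 30 mm (distance of any of mallet, offcut, tack_tin, tack_jar, spring_a, spring_b, screwdriver from where it was at the start of the episode above 0.03 m).
It also fails if it takes over 72 s, if anything falls off the work surface, if the arm or the gripper's body presses on something with over 40 N, if the wrist force passes 120 N, or if a joint passes its speed limit or range.

ROBOT

A 7-joint arm with a two-finger parallel gripper is mounted at the origin on the work surface. World frame = base frame: x ahead of the robot, y to its left, z up, the work surface at z = 0. Lengths are in m, angles in rad, forces in N, time in s.
With the tool pointing down it reaches from about 0.4 to 0.925 m from the base axis. Payload 4.1 kg.
Tool frame: the origin (TCP) lies midway between the tips of the shut fingers; the grasp point (between the pads) lies 19 mm behind it; x points along the fingers, y is the direction in which the jaws open and shut, and the axes are right-handed (so a half turn about x gives the same grasp; the last joint's range is limited). The gripper opens to 85 mm and grips with 20 to 120 N. Pads are 22 mm wide; open, the fingers measure 114 mm over their backs; the gripper's body (76 mm by 85 mm) begins 54 mm behind the grasp point. The pads swing forward as they close: fully open they stand 13 mm farther back than shut.
Start: joints at [-1.325, 0.398, 0.045, 1.537, -0.019, 1.207, -0.051], TCP at [0.22, 0.612, 0.231] pointing down, gripper open.
Joint ranges: [-2.82, 2.82], [-0.49, 2.23], [-1.37, 1.46], [0, 2.46], [-1.36, 4.5], [0.23, 2], [-2.94, 2.94]. Speed limits (rad/s): [2.57, 2.57, 3.14, 3.14, 3.14, 3.14, 3.14].

INTERFACE

Orientations are given as a unit quaternion [w, x, y, z].
In Python, from cell import arm, cams gives the robot as it stands.
- The arm moves only by the shell command python3 -m pendant 'ROWS' [FORCE]. ROWS is JSON, a list of rows, each a list of 7 numbers: the turn, a rotation vector about the world's x, y, z in rad, then the shift along the world's x, y, z in mm, then the closure, from 0 (fully open) to 1 (shut). A call has 1 to 12 rows; each row shifts and turns the commanded pose from where the row before left it; what a row does not reach is not made up. A row lasts 1/8 s, in which the tool goes at most 62.5 mm and 10.7 degrees, less where a joint would pass 70% of its speed; a pose out of reach is approached as far as the arm can. A call is refused whole if a number of a shift passes 62.5 or a number of a turn 0.188, either way. A call with a gripper value outside its range is refused whole. The fingers move at their own pace and stop on an object; FORCE is the grip in N (left out, the last holds). Time passes only in rows, so rows that do not move let the fingers close. It gives the time, the measured TCP pose, the force and the opening at its end, in the units of the state.
- arm.state(): the state, without advancing time (a new reading comes with each control period).
- cams.capture(name): name is "side" or "top" or "wrist"; returns a dict with "image" (400x640x3 uint8, red, green, blue), "depth" (400x640 float32, m along the optical axis (not along the pixel's ray), 0 where there is no reading), "K" (3x3 intrinsics, pixels), "R" (3x3) and "t" (3): a world point X has camera coordinates R X + t; the wrist camera has in their place "mount" (4x4, takes a point from camera to tool coordinates, whose origin is the TCP and whose axes are the tool frame's). Camera axes: x right, y down, z forward; pixel columns grow to the right and rows downward; lengths in m; the calibration is good to about 2 mm. The wrist camera is an equidistant fisheye: a pixel r from the principal point sees the ray r / f radians off the axis. A picture is of the moment at which its call begins: read the wrist's pose just before it.
- arm.job_done(): hands the job in, once; it reports no verdict.
The state is a dict: "time": time; "q": joint angles; "dq": joint speeds; "effort": joint torques, N m; "tcp_pos": TCP position; "orientation": TCP orientation; "force": force on the tool from outside, world axes, zero at the start; "moment": the same for the moment, N m; "grip_width": finger opening in m.
Only numpy, scipy, OpenCV 4.12 (cv2) and the standard library are available. Lean on these libraries where they do the work, as an engineer would, in place of code of your own. Each camera call takes 0.05 s, during which the arm holds its last target. There are 200 camera calls.

## Working session

There is one attempt and no reset: what is moved stays moved. The work goes in short steps, Python scripts to look and compute and a shell command to move; the robot and the scene stay as the last step left them, time stands still between calls to the robot, and variables do not carry over. Pictures are saved under pics/ and viewed, about 8 in all and at most 12, crops included, and the job is handed in when it is done.

```bash
mkdir -p pics; ls
cat > h.py <<'E'
import numpy as np, cv2
from cell import arm, cams
def cap(n):
    s=arm.state(); c=cams.capture(n); c['s']=s; return c
def save(c,f,crop=None,k=1):
    im=c['image'][:,:,::-1]
    if crop: x0,y0,x1,y1=crop; im=im[y0:y1,x0:x1]
    cv2.imwrite('pics/'+f,cv2.resize(im,None,fx=k,fy=k,interpolation=cv2.INTER_CUBIC))
def ray(c,u,v):
    d=np.linalg.inv(c['K'])@np.array([u,v,1.]); return c['R'].T@d, -c['R'].T@c['t']
def atz(c,u,v,z):
    d,o=ray(c,u,v); return o+d*(z-o[2])/d[2]
def dep(c,u,v):
    d,o=ray(c,u,v); return o+d*c['depth'][int(v),int(u)]
E
python3 - <<'E'
from h import *
import pickle
for n in('top','side'):
    c=cap(n); save(c,n+'0.png',k=1.25); pickle.dump(c,open(n+'0.pkl','wb'))
    print(n,c['K'].tolist(),(-c['R'].T@c['t']).round(3),c['R'].round(2).tolist())
print(arm.state())
E
```

```text
pics
top [[379.4051716619747, 0.0, 329.0228040372829], [0.0, 379.4051716619747, 204.99265551518], [0.0, 0.0, 1.0]] [0.4   0.004 1.092] [[-0.0, -1.0, -0.01], [-0.99, 0.0, -0.13], [0.13, 0.01, -0.99]]
side [[386.85052999112196, 0.0, 310.3562164832593], [0.0, 386.85052999112196, 197.62323854524726], [0.0, 0.0, 1.0]] [0.24  0.612 0.844] [[-0.89, -0.45, -0.01], [-0.34, 0.68, -0.65], [0.3, -0.57, -0.76]]
{'time': 0.1, 'q': array([-1.32498576,  0.39912257,  0.04501793,  1.53776879, -0.01867582,
        1.20691319, -0.05071882]), 'dq': array([ 0.00050692, -0.0018935 , -0.0007013 , -0.0048017 , -0.00204026,
        0.00097788,  0.00095545]), 'effort': array([ 3.61810395e-03, -4.76262653e+01,  1.36998989e+00, -2.54948080e+01,
        1.18677341e-02,  5.02586903e-03,  2.68957336e-07]), 'tcp_pos': array([0.21948951, 0.61120295, 0.23035748]), 'orientation': array([ 0.69657104,  0.12063414,  0.6966906 , -0.12189503]), 'force': array([ 0.25587262, -0.19383036,  0.05756621]), 'moment': array([ 0.01066464, -0.03215566,  0.01207976]), 'grip_width': 0.0856287490432193}
```

View pics/top0.png

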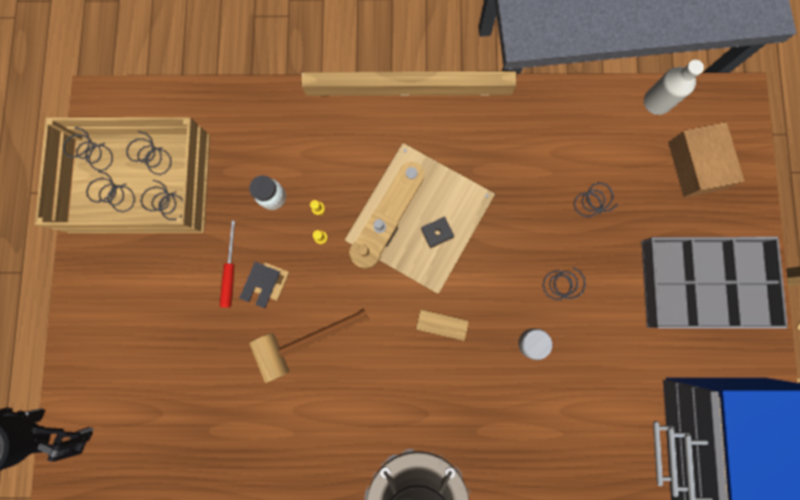

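View pics/side0.png

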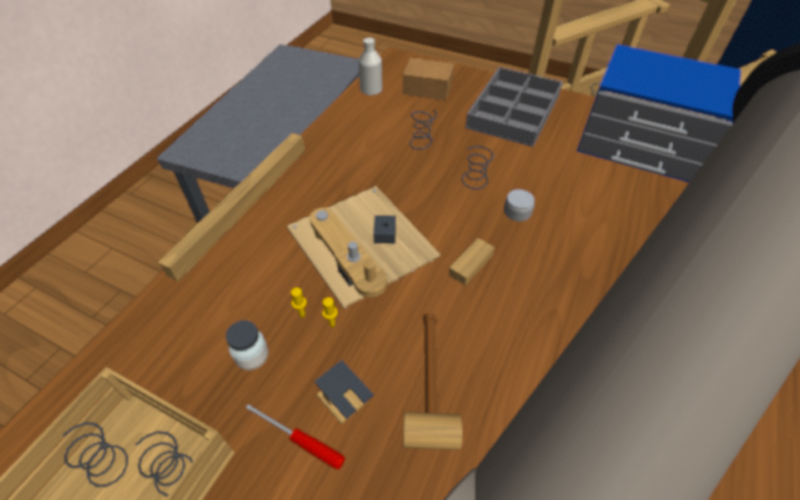

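Top view (800-px scale): the arm pivot is at (411,172), the grey pin in the arm at (379,225), the handle at (364,252), the free bracket at (437,232) and the fork at (262,284). Pin-shaped things: grey steel at (379,225), yellow at (317,207) and (319,237). The grey one standing in the arm fits the description. I'll confirm it in an enlarged crop.

Run:
```python
from h import *
import pickle
c=pickle.load(open('top0.pkl','rb'))
save(c,'topcrop.png',(180,100,400,265),3.6)
```

```text
(no output)
```

View pics/topcrop.png

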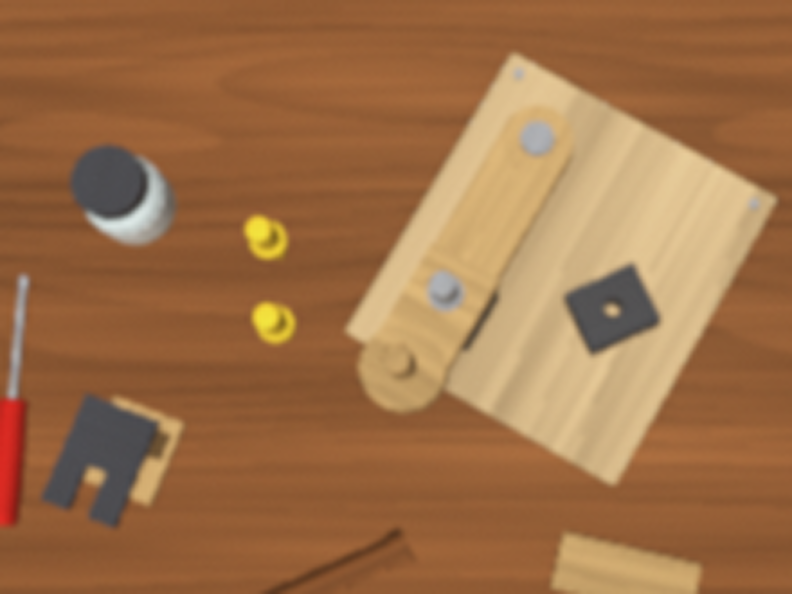

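The enlarged crop confirms it: the grey steel pin, crop (443,288), stands in the arm, and the two yellow ones are decoys. The free bracket's hole is at (612,310). The fork plate has corners (88,394), (160,424), (118,527) and (43,498), and its slot opens downward.

Run:
```python
from h import *
import pickle
c=pickle.load(open('top0.pkl','rb'))
f=lambda x,y,z: atz(c,180+(x+.5)/3.6-.5,100+(y+.5)/3.6-.5,z)[:2]
P=f(537,138,.071);K=f(441,287,.104);H=f(401,358,.109);N=f(612,310,.042)
print('piv',P,'pin',K,'handle',H,'new',N)
print('dists',[np.linalg.norm(a-P).round(4) for a in(K,H,N)])
a=[np.arctan2(*(q-P)[::-1]) for q in(K,H,N)];print('ang',np.round(a,4))
q=[f(*p,.07) for p in((88,394),(160,424),(118,527),(43,498))]
om=(q[2]+q[3])/2; cm=(q[0]+q[1])/2; d=(cm-om);L=np.linalg.norm(d);d/=L
print('fork',om,cm,L,np.linalg.norm(q[0]-q[1]),'dir',d,np.arctan2(d[1],d[0]),'notch',om+.026*d)
m=arm.state()['orientation']
from scipy.spatial.transform import Rotation as R
print(R.from_quat(np.roll(m,-1)).as_matrix().round(3)); w=cap('wrist');print(w['K'],w['mount'])
```

```text
piv [0.72015423 0.01246049] pin [0.59691398 0.08303891] handle [0.54346001 0.11137586] new [ 0.59056603 -0.04552845]
dists [np.float64(0.142), np.float64(0.2025), np.float64(0.142)]
ang [ 2.6215  2.6312 -2.7208]
fork [0.43328666 0.35405819] [0.51095703 0.32437664] 0.08314854641713294 0.059854787695312286 dir [ 0.93411575 -0.35697026] -0.3650224449080162 notch [0.45757367 0.34477697]
[[-0.     0.338  0.941]
 [-0.002  0.941 -0.338]
 [-1.    -0.002  0.   ]]
[[309.70691629   0.         318.65747287]
 [  0.         309.70691629 201.86961197]
 [  0.           0.           1.        ]] [[-1.18206875e-04 -3.24979463e-01  9.45721066e-01 -1.42864819e-01]
 [ 9.99999572e-01  8.29817097e-04  4.10142433e-04 -6.14388522e-04]
 [-9.18063377e-04  9.45720709e-01  3.24979226e-01 -8.36255061e-02]
 [ 0.00000000e+00  0.00000000e+00  0.00000000e+00  1.00000000e+00]]
```

```bash
python3 -m pendant '[[0,0,0,31,-44,-3,0],[0,0,0,31,-44,-3,0],[0,0,0,31,-44,-3,0],[0,0,0,31,-44,-3,0],[0,0,0,31,-44,-3,0],[0,0,0,31,-44,-3,0],[0,0,0,31,-44,-3,0],[0,0,0,31,-44,-3,0],[0,0,0,31,-44,-3,0],[0,0,0,31,-44,-3,0],[0,0,0,31,-44,-3,0],[0,0,0,0,0,0,0]]' 40
cat >> h.py <<'E'
from scipy.spatial.transform import Rotation
def wray(c,u,v):
    K=c['K'];dx,dy=(u-K[0,2])/K[0,0],(v-K[1,2])/K[1,1];r=np.hypot(dx,dy)
    s=np.sinc(r/np.pi); d=np.array([dx*s,dy*s,np.cos(r)])
    Rt=Rotation.from_quat(np.roll(c['s']['orientation'],-1)).as_matrix()
    M=c['mount']; return Rt@M[:3,:3]@d, c['s']['tcp_pos']+Rt@M[:3,3]
def watz(c,u,v,z):
    d,o=wray(c,u,v); return o+d*(z-o[2])/d[2]
def wproj(c,X):
    Rt=Rotation.from_quat(np.roll(c['s']['orientation'],-1)).as_matrix()
    M=c['mount']; p=M[:3,:3].T@(Rt.T@(np.array(X)-c['s']['tcp_pos'])-M[:3,3])
    th=np.arctan2(np.hypot(*p[:2]),p[2]); a=np.hypot(*p[:2]); K=c['K']
    return K[0,2]+K[0,0]*th*p[0]/a, K[1,2]+K[1,1]*th*p[1]/a
E
python3 - <<'E'
from h import *
import pickle
c=cap('wrist'); pickle.dump(c,open('w1.pkl','wb')); save(c,'w1.png',k=1.25)
for n,X in dict(pin=(.5969,.083,.104),piv=(.72,.0125,.071),han=(.5435,.1114,.109),new=(.5906,-.0455,.042),notch=(.4576,.3448,.07)).items(): print(n,np.round(wproj(c,X),1),'x1.25',np.round(np.array(wproj(c,X))*1.25))
E
```

```text
time: 1.65
tcp_pos: [0.5625, 0.1218, 0.198]
orientation: [0.697, 0.123, 0.696, -0.126]
force: [-0.4, 0.7, -0.7]
grip_width: 0.0857
pin [291.3 253.7] x1.25 [364. 317.]
piv [279.1 341.1] x1.25 [349. 426.]
han [298.7 189.2] x1.25 [373. 236.]
new [193.1 254.3] x1.25 [241. 318.]
notch [499.9  19.5] x1.25 [625.  24.]
```

View pics/w1.png

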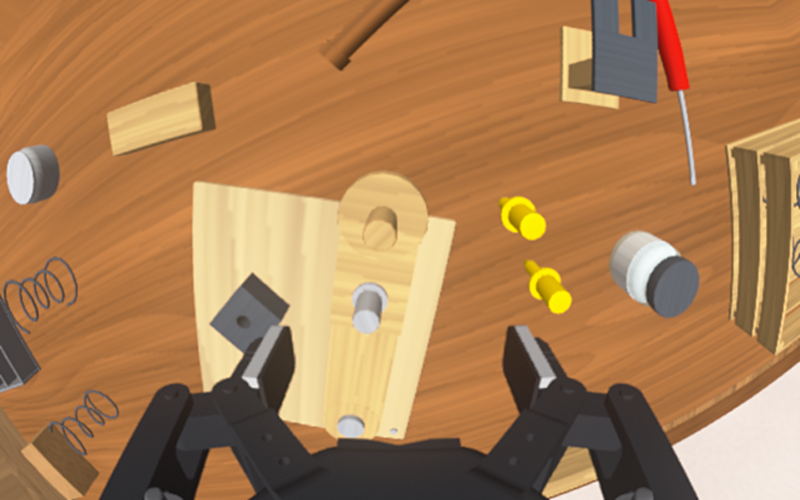

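Wrist view: knob top about (367,322), handle top (380,240), pivot bolt (350,425), free bracket hole (243,322). The positions agree with the top view to a few mm.

Run:
```python
from h import *
import pickle
c=pickle.load(open('w1.pkl','rb'))
f=lambda x,y,z: watz(c,(x+.5)/1.25-.5,(y+.5)/1.25-.5,z)[:2]
P=f(350,425,.071);K=f(367,322,.104);H=f(380,240,.109);N=f(243,322,.042)
for n,a in zip('PKHN',(P,K,H,N)):print(n,a.round(4),np.linalg.norm(a-P).round(4),np.arctan2(*(a-P)[::-1])%6.283)
save(c,'w1c.png',(150,120,390,300),3.3)
```

```text
P [0.7184 0.0142] 0.0 0.0
K [0.6011 0.0833] 0.1362 2.609421749294007
H [0.547  0.1144] 0.1986 2.612846800876115
N [ 0.5948 -0.0463] 0.1376 3.596937910753988
```

View pics/w1c.png

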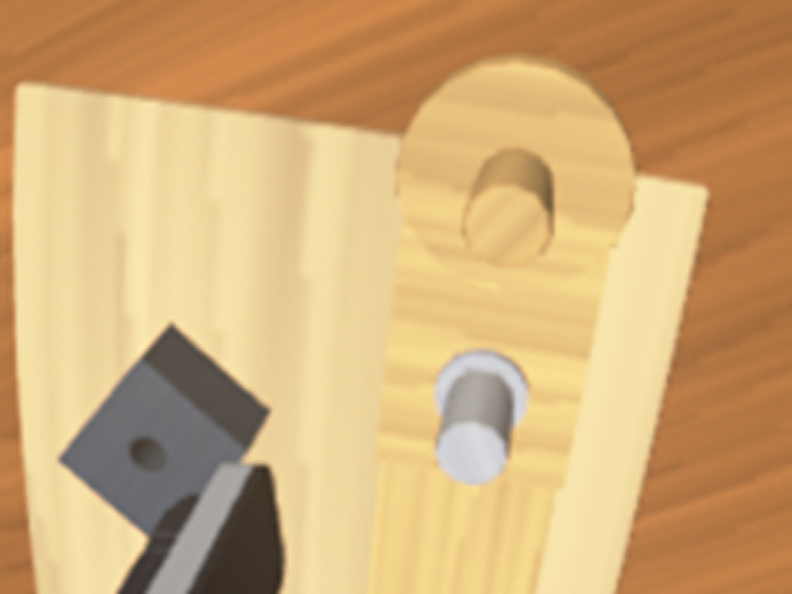

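Run:
```python
from h import *
import pickle
from scipy.optimize import least_squares
c=pickle.load(open('w1.pkl','rb'))
f=lambda x,y,z: watz(c,150+(x+.5)/3.3-.5,120+(y+.5)/3.3-.5,z)[:2]
P=watz(c,350.5/1.25-.5,425.5/1.25-.5,.071)[:2];K=f(472,452,.104);H=f(507,225,.109);N=f(149,454,.042)
W=[P,K,H,N]; T=[np.array(x) for x in((.7202,.0125),(.5969,.0830),(.5435,.1114),(.5906,-.0455))]
def mod(x):
    e=lambda a:np.array([np.cos(a),np.sin(a)]); p=x[:2]
    return np.array([p,p+.14*e(x[2]),p+.205*e(x[2]),p+.14*e(x[3])])
for n,D in(('w',[W]),('t',[T]),('both',[W,T])):
    r=least_squares(lambda x:np.ravel([mod(x)-d for d in D]),[.72,.013,2.6,3.56])
    print(n,mod(r.x).round(4).tolist(),r.x.round(4),'rms mm',1e3*np.sqrt(np.mean(r.fun**2)).round(5))
print(np.round(W,4).tolist())
```

```text
w [[0.7207, 0.0137], [0.5993, 0.0833], [0.5429, 0.1157], [0.594, -0.0458]] [0.7207 0.0137 2.621  3.5807] rms mm 0.99
t [[0.7197, 0.0119], [0.5981, 0.0812], [0.5416, 0.1133], [0.5918, -0.045]] [0.7197 0.0119 2.6242 3.5599] rms mm 1.34
both [[0.7202, 0.0128], [0.5987, 0.0822], [0.5422, 0.1145], [0.5929, -0.0454]] [0.7202 0.0128 2.6226 3.5702] rms mm 1.45
[[0.7184, 0.0142], [0.6, 0.083], [0.5437, 0.1151], [0.5947, -0.0455]]
```

```bash
python3 -m pendant '[[0,0,0,18,-20,0,0],[0,0,0,18.5,-19.5,0,0],[0,0,0,0,0,-30,0],[0,0,0,0,0,-30,0],[0,0,0,0,0,-30,0],[0,0,0,0,0,-22,0],[0,0,0,0,0,-15,0],[0,0,0,0,0,0,0.3],[0,0,0,0,0,0,0.5],[0,0,0,0,0,0,0.6]]' 40
python3 - <<'E'
from h import *
c=cap('wrist'); save(c,'w2.png',(150,150,480,400),2.2)
E
```

```text
time: 2.95
tcp_pos: [0.598, 0.0885, 0.0724]
orientation: [0.697, 0.122, 0.696, -0.121]
force: [-0.1, -0.3, 0.2]
grip_width: 0.0344
```

View pics/w2.png

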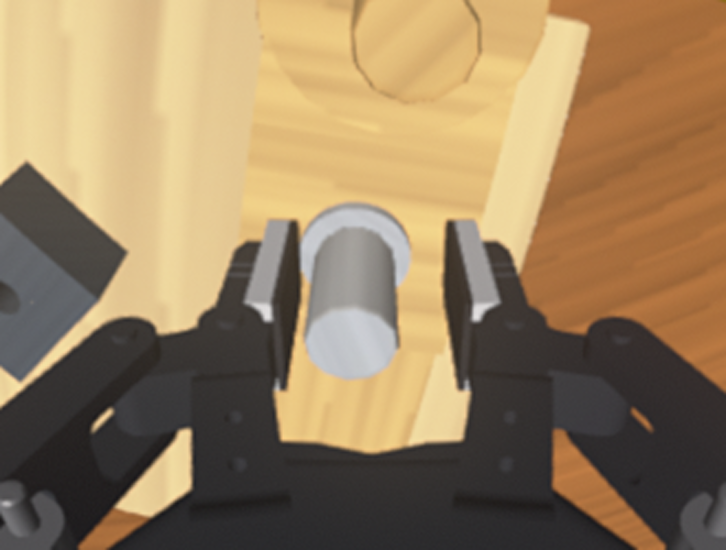

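Wrist close-up: the knob top, at (352,343), sits about 4 mm left (−y) of the middle of the pads at (372). I'll shift, then grip and lift.

```bash
python3 -m pendant '[[0,0,0,0,-5,0,0.6],[0,0,0,0,0,0,0.65],[0,0,0,0,0,0,0.8],[0,0,0,0,0,0,1],[0,0,0,0,0,0,1],[0,0,0,0,0,0,1]]' 40; python3 -m pendant '[[0,0,0,0,0,5,1],[0,0,0,0,0,15,1],[0,0,0,0,0,25,1],[0,0,0,0,0,25,1],[0,0,0,0,0,15,1],[0,0,0,0,0,0,1],[0,0,0,0,0,0,1]]'
```

```text
time: 3.75
tcp_pos: [0.5974, 0.0832, 0.0716]
orientation: [0.697, 0.121, 0.696, -0.121]
force: [-0.2, -0.4, 2.0]
grip_width: 0.0192
time: 4.62
tcp_pos: [0.5963, 0.0833, 0.1555]
orientation: [0.696, 0.121, 0.697, -0.121]
force: [-0.7, -0.2, -1.5]
grip_width: 0.0192
```

```bash
python3 -m pendant '[[0,0,0,-7,13,5,1],[0,0,0,-14,26,5,1],[0,0,0,-17.5,33,0,1],[0,0,0,-17.5,33,0,1],[0,0,0,-17.5,33,0,1],[0,0,0,-17.5,33,0,1],[0,0,0,-17.5,33,0,1],[0,0,0,-14,26,0,1],[0,0,0,-10,20,0,1],[0,0,0,-7,11,0,1],[0,0,0,0,0,0,1],[0,0,0,0,0,0,1]]'
python3 - <<'E'
from h import *
import pickle
c=cap('wrist'); save(c,'w3.png',(170,120,470,330),2.6); pickle.dump(c,open('w3.pkl','wb'))
print(c['s']['tcp_pos'],np.array(wproj(c,(.4576,.3448,.07)))-[170,120])
E
```

```text
time: 6.12
tcp_pos: [0.4582, 0.3431, 0.1663]
orientation: [0.697, 0.122, 0.696, -0.122]
force: [0.7, -0.6, -1.2]
grip_width: 0.0188
[0.4582009  0.34307286 0.16628466] [151.10196508  82.1557427 ]
```

View pics/w3.png

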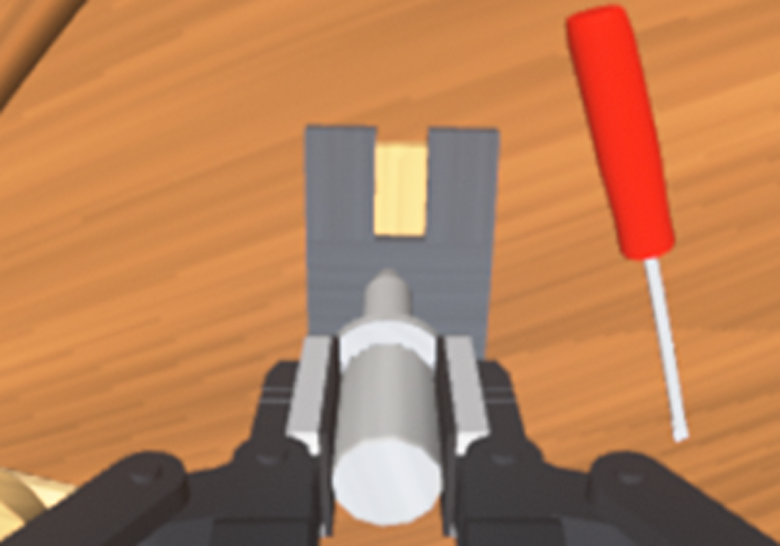

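Run:
```python
from h import *
import pickle
c=pickle.load(open('w3.pkl','rb'))
f=lambda x,y,z: watz(c,170+(x+.5)/2.6-.5,120+(y+.5)/2.6-.5,z)[:2]
o=f(402,127,.07);e=f(401,240,.07);d=e-o;L=np.linalg.norm(d);d/=L
print('slot',o,e,L,d,'width',np.linalg.norm(f(375,190,.07)-f(428,190,.07)),'notch',o+.026*d,e-.01*d)
s=c['s'];zt=s['tcp_pos'][2]
# pin knob top at tip+90; tip z = tcp-57
print('tip z',zt-.0576,'knob',f(387,480,zt-.0576+.09),'tip',f(387,272,zt-.0576),'collar mid',f(388,340,zt-.0576+.054),s['tcp_pos'])
```

```text
slot [0.43198633 0.35663611] [0.46649255 0.34410299] 0.03671182307989056 [ 0.93992101 -0.34139199] width 0.016492707817049937 notch [0.45642428 0.34775992] [0.45709334 0.34751691]
tip z 0.10868466491119518 knob [0.46027335 0.34173828] tip [0.45984304 0.3418059 ] collar mid [0.45252095 0.3447114 ] [0.4582009  0.34307286 0.16628466]
```

Wrist view: the slot walls are at x=375 and 428, open edge y=127, closed edge y=240. The pin at x=387 has to shift about 4.5 mm sideways and back a little.

```bash
python3 -m pendant '[[0,0,0,-5,6.5,0,1],[0,0,0,0,0,0,1],[0,0,0,0,0,-20,1],[0,0,0,0,0,-20,1],[0,0,0,0,0,0,1]]'
python3 - <<'E'
from h import *
import pickle
c=cap('wrist'); save(c,'w4.png',(170,120,470,330),2.6)
E
```

```text
time: 6.8
tcp_pos: [0.4516, 0.3499, 0.1249]
orientation: [0.696, 0.12, 0.697, -0.122]
force: [-0.1, -0.1, -0.8]
grip_width: 0.0189
```

View pics/w4.png

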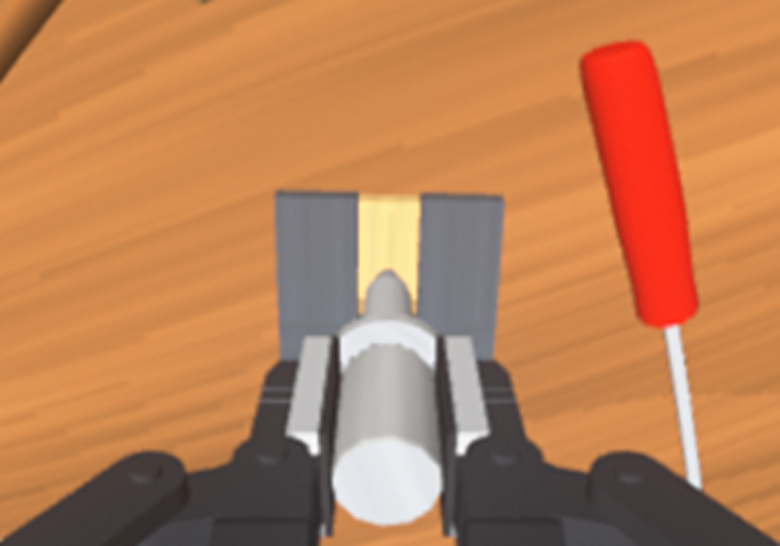

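The pin nose, at x=388, is centred over the slot (359–419). Next I'll lower it.

```bash
python3 -m pendant '[[0,0,0,1,0,-15,1],[0,0,0,0,0,-14,1],[0,0,0,0,0,-10,1],[0,0,0,0,0,-6,1],[0,0,0,0,0,-1,1],[0,0,0,0,0,0,1]]'
```

```text
time: 7.6
tcp_pos: [0.4539, 0.351, 0.0805]
orientation: [0.697, 0.121, 0.696, -0.121]
force: [0.6, -0.1, -0.4]
grip_width: 0.019
```

```bash
python3 -m pendant '[[0,0,0,0,0,-1.5,1],[0,0,0,0,0,-1,1],[0,0,0,0,0,0,1]]'; python3 -m pendant '[[0,0,0,0,0,0,0.7],[0,0,0,0,0,0,0.65],[0,0,0,0,0,0,0.4],[0,0,0,0,0,0,0],[0,0,0,0,0,0,0],[0,0,0,0,0,0,0]]'
python3 - <<'E'
from h import *
c=cap('wrist'); save(c,'w5.png',(170,120,470,330),2.6)
E
```

```text
time: 7.98
tcp_pos: [0.4537, 0.3508, 0.0779]
orientation: [0.697, 0.121, 0.697, -0.121]
force: [-0.3, 0.0, -0.8]
grip_width: 0.0189
time: 8.72
tcp_pos: [0.4537, 0.3508, 0.0779]
orientation: [0.697, 0.121, 0.697, -0.121]
force: [0.0, 0.2, -0.0]
grip_width: 0.0853
```

View pics/w5.png

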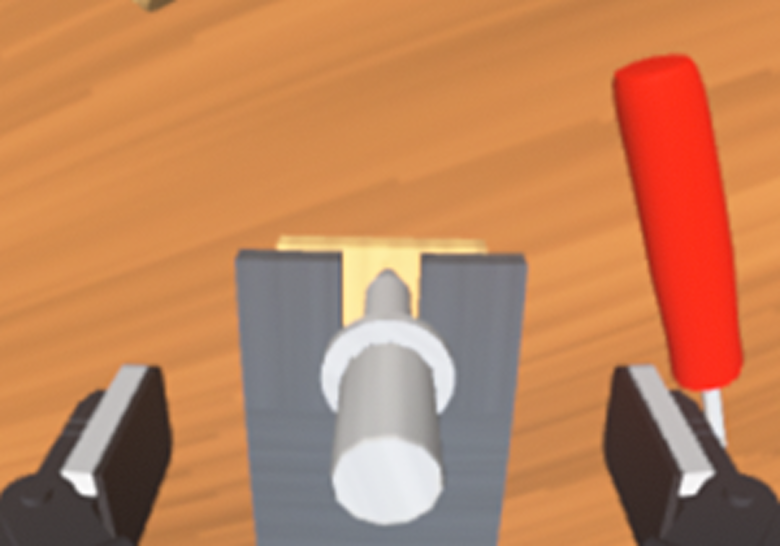

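The pin hangs with its collar flat on the plate, centred in the slot (knob 387,480) and with the fingers clear. Next is the handle.

```bash
python3 -m pendant '[[0,0,0,0,0,20,0],[0,0,0,0,0,40,0],[0,0,0,0,0,40,0],[0,0,0,0,0,30,0],[0,0,0,10,-26,0,0],[0,0,0,16,-42,0,0],[0,0,0,16,-42,0,0],[0,0,0,16,-42,0,0],[0,0,0,16,-42,0,0],[0,0,0,10,-26,0,0],[0,0,0,5,-16,0,0],[0,0,0,0,0,0,0]]' 40
python3 - <<'E'
from h import *
import pickle
c=cap('wrist'); save(c,'w6.png',(100,120,500,400),2); pickle.dump(c,open('w6.pkl','wb'))
print(c['s']['tcp_pos'])
for X in((.5422,.1145,.109),(.593,-.0455,.042)):print((np.array(wproj(c,X))-[100,120])*2)
E
```

```text
time: 10.28
tcp_pos: [0.5428, 0.114, 0.2078]
orientation: [0.696, 0.122, 0.697, -0.122]
force: [0.0, -0.2, 0.1]
grip_width: 0.0852
[0.54276719 0.11395051 0.20782624]
[439.33471366 163.42710825]
[217.24162633 287.63647097]
```

View pics/w6.png

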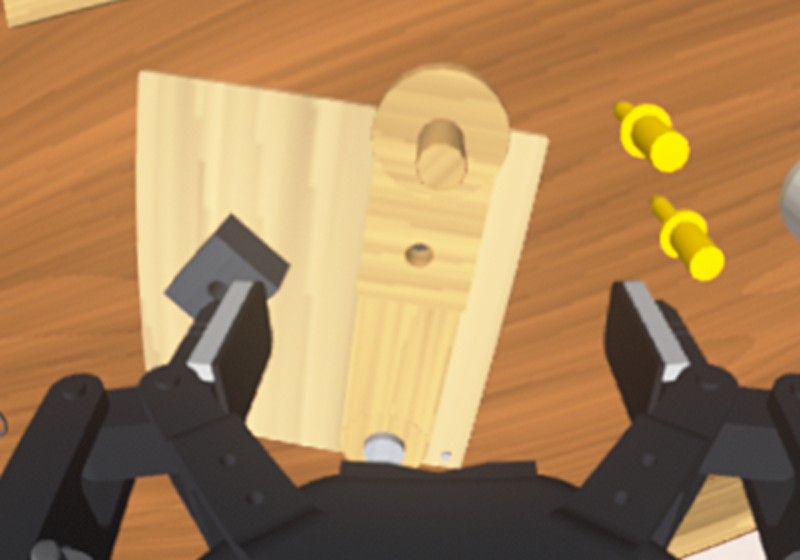

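Handle top at (441,164) matches the prediction (439,163), the free hole at (217,288) matches too, and the arm's hole is at (419,255). I'll descend and grip.

```bash
python3 -m pendant '[[0,0,0,0,0,-30,0],[0,0,0,0,0,-40,0],[0,0,0,0,0,-35,0],[0,0,0,0,0,-20,0],[0,0,0,0,0,-9,0],[0,0,0,0,0,0,0.5],[0,0,0,0,0,0,0.65],[0,0,0,0,0,0,0.8],[0,0,0,0,0,0,1],[0,0,0,0,0,0,1]]' 40
python3 - <<'E'
from h import *
p=np.array([.7202,.0128]); s=arm.state()['tcp_pos'][:2]
r=np.linalg.norm(s-p);a=np.arctan2(*(s-p)[::-1]);print(r,a)
n=12
for t in(.94,):
  th=a+t*np.arange(n+1)/n; q=p+r*np.c_[np.cos(th),np.sin(th)]; print(t/n,(np.diff(q,axis=0)*1e3).round(1).tolist())
E
```

```text
time: 11.58
tcp_pos: [0.5432, 0.115, 0.0747]
orientation: [0.697, 0.122, 0.696, -0.121]
force: [-1.5, -0.0, 5.6]
grip_width: 0.0213
0.20437803089447676 2.617840249500453
0.07833333333333332 [[-7.5, -14.2], [-6.3, -14.7], [-5.2, -15.2], [-4.0, -15.5], [-2.7, -15.8], [-1.5, -15.9], [-0.2, -16.0], [1.0, -16.0], [2.3, -15.8], [3.5, -15.6], [4.7, -15.3], [5.9, -14.9]]
```

```bash
python3 -m pendant '[[0,0,0.078,-7.5,-14.2,0,1],[0,0,0.078,-6.3,-14.7,0,1],[0,0,0.078,-5.2,-15.2,0,1],[0,0,0.078,-4,-15.5,0,1],[0,0,0.078,-2.7,-15.8,0,1],[0,0,0.078,-1.5,-15.9,0,1],[0,0,0.078,-0.2,-16,0,1],[0,0,0.078,1,-16,0,1],[0,0,0.078,2.3,-15.8,0,1],[0,0,0.078,3.5,-15.6,0,1],[0,0,0.078,4.7,-15.3,0,1],[0,0,0.078,5.9,-14.9,0,1]]'; python3 -m pendant '[[0,0,0,0,0,0,1],[0,0,0,0,0,0,1]]'
python3 - <<'E'
from h import *
p=np.array([.7202,.0128]); s=arm.state()['tcp_pos'][:2]
print(np.linalg.norm(s-p),np.arctan2(*(s-p)[::-1])%6.2832)
E
```

```text
time: 13.08
tcp_pos: [0.5338, -0.0703, 0.0747]
orientation: [0.677, -0.207, 0.675, 0.207]
force: [0.9, 1.7, 4.7]
grip_width: 0.0208
time: 13.32
tcp_pos: [0.5337, -0.0703, 0.0747]
orientation: [0.677, -0.206, 0.676, 0.205]
force: [1.0, -1.2, 5.5]
grip_width: 0.0211
0.20415265809417932 3.561063315090119
```

```bash
python3 -m pendant '[[0,0,0,0,0,0,0.7],[0,0,0,0,0,0,0.5],[0,0,0,0,0,0,0],[0,0,0,0,0,0,0],[0,0,0,0,0,15,0],[0,0,0,0,0,30,0],[0,0,0,0,0,40,0],[0,0,0,0,0,40,0],[0,0,0,0,0,0,0]]' 40
python3 - <<'E'
from h import *
import pickle
c=cap('wrist'); pickle.dump(c,open('w7.pkl','wb'));t=cap('top'); pickle.dump(t,open('t7.pkl','wb'))
u,v=wproj(c,(.593,-.0455,.064));u=int(u);v=int(v);print(u,v,c['s']['tcp_pos'])
save(c,'a.png',(u-60,v-45,u+60,v+45),5)
tu,tv=[int(x) for x in (t['K']@(t['R']@np.array([.593,-.0455,.064])+t['t']))[:2]/(t['K']@(t['R']@np.array([.593,-.0455,.064])+t['t']))[2]];print(tu,tv)
save(t,'b.png',(tu-60,tv-45,tu+60,tv+45),5)
a=cv2.imread('pics/a.png');b=cv2.imread('pics/b.png')
x=np.hstack([cv2.resize(a,(480,360)),cv2.resize(b,(320,240)) if 0 else np.vstack([cv2.resize(b,(320,240)),np.zeros((120,320,3),np.uint8)])]);cv2.imwrite('pics/w7.png',x)
E
```

```text
time: 14.45
tcp_pos: [0.5355, -0.0706, 0.2035]
orientation: [0.679, -0.207, 0.673, 0.205]
force: [0.3, 0.4, 0.0]
grip_width: 0.0852
308 245 [ 0.53547546 -0.07056113  0.20353679]
349 183
```

View pics/w7.png

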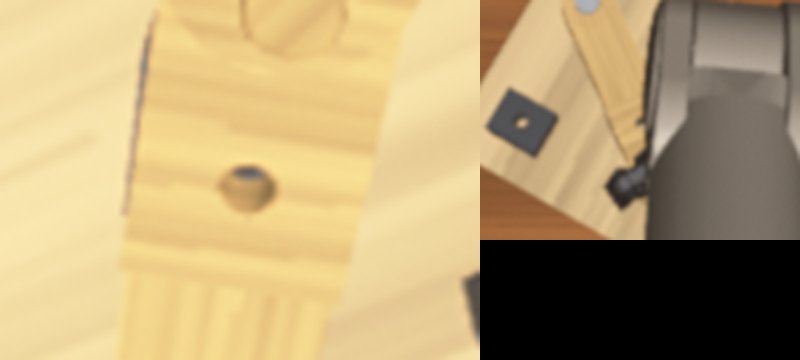

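Left panel (wrist): arm hole at (247,188), with dark steel in its upper part (248,173) and a thin strip of bracket showing left of the arm at (150,20)–(125,215). That suggests the arm is slightly short. I'll work it out.

Run:
```python
from h import *
import pickle
c=pickle.load(open('w7.pkl','rb'))
f=lambda x,y,z: watz(c,248+(x+.5)/4-.5,200+(y+.5)/4-.5,z)[:2]
p=np.array([.7202,.0128]); A=lambda q:(np.arctan2(*(q-p)[::-1])%6.2832,np.linalg.norm(q-p))
h=f(247,188,.064);print('arm hole',h,A(h))
# bracket in w1c & in w7, angles
w=pickle.load(open('w1.pkl','rb'));g=lambda x,y,z: watz(w,150+(x+.5)/3.3-.5,120+(y+.5)/3.3-.5,z)[:2]
q=[g(60,459,.042),g(147,360,.042),g(247,447,.042)]
print('bracket',np.round(q,4),[np.linalg.norm(q[i]-q[i+1]) for i in(0,1)],[np.arctan2(*(q[i]-q[i+1])[::-1]) for i in(0,1)],(q[0]+q[2])/2,A((q[0]+q[2])/2))
w6=pickle.load(open('w6.pkl','rb'));k=lambda x,y,z: watz(w6,100+(x+.5)/2-.5,120+(y+.5)/2-.5,z)[:2]
n=k(217,288,.042);print('new w6',n,A(n)); o=k(419,255,.064);print('old arm hole',o,A(o)); b=k(384,447,.071);print('piv',b)
# arm frame lateral offsets of bracket edge strip and arm edge in w7
th=A(h)[0];ln=np.array([-np.sin(th),np.cos(th)]);rd=np.array([np.cos(th),np.sin(th)])
for P,z in(((150,20),.042),((125,213),.042),((137,110),.042),((141,110),.064),((390,110),.064),((370,180),.064),((132,180),.064)):
  d=f(*P,z)-p;print(P,'lat mm',1e3*d@ln,'rad',1e3*d@rd)
print((c['image'][240:256,300:320]).sum(2)//3)
```

```text
arm hole [ 0.59331253 -0.04448114] (np.float64(3.5656519948922187), np.float64(0.13921766573658526))
bracket [[ 0.5858 -0.0823]
 [ 0.5622 -0.0275]
 [ 0.6035 -0.0082]] [np.float64(0.059633905512880246), np.float64(0.045597558721268056)] [np.float64(-1.164537795312483), np.float64(-2.705118327479806)] [ 0.59465768 -0.04527527] (np.float64(3.5748858923712405), np.float64(0.13832429911525626))
new w6 [ 0.59277308 -0.04592265] (np.float64(3.5734341817512005), np.float64(0.1403066984215684))
old arm hole [0.60017673 0.08234952] (np.float64(2.6164078414678706), np.float64(0.1387181375105002))
piv [0.71740316 0.01505231]
(150, 20) lat mm 31.67834987947278 rad 172.13848634496722
(125, 213) lat mm 31.426443079054422 rad 113.73785236211639
(137, 110) lat mm 31.852510291551404 rad 145.90678794505914
(141, 110) lat mm 29.555646432813866 rad 156.28381119089536
(390, 110) lat mm -31.73846268766358 rad 166.859040507066
(370, 180) lat mm -30.61792376406452 rad 146.76480723616163
(132, 180) lat mm 29.462385850805802 rad 136.2607164103821
[[203 203 204 204 206 206 204 204 204 203 203 202 203 205 207 20
[... 596 characters left out ...]
 131 166
  187 191]
 [202 197 191 173 155 152 151 151 150 147 143 139 132 122 114 112 137 169
  187 191]
 [203 203 200 186 169 159 157 155 152 149 145 139 132 122 116 125 153 181
  192 193]
 [202 202 202 194 181 169 163 159 157 154 148 143 134 127 132 151 176 194
  199 198]
 [200 200 201 200 192 179 168 162 157 155 151 143 136 141 161 179 193 202
  203 203]
 [199 199 200 200 199 193 182 171 165 161 157 152 152 168 187 196 200 202
  203 203]
 [198 198 198 199 200 199 196 192 186 182 180 182 186 193 197 200 200 201
  201 201]
 [196 196 197 197 198 198 198 199 197 192 191 196 200 201 200 200 199 199
  199 199]
 [193 194 194 194 195 196 197 197 197 195 195 198 199 200 200 199 198 199
  199 200]]
```

The arm is about 1.5–2 mm short at the hole. Hole angles are 3.566 against 3.574, and the edges suggest a bit more, so I'll regrip slightly further round. Closing the jaws will centre it.

```bash
python3 -m pendant '[[0,0,0,-0.8,-2,-30,0],[0,0,0,0,0,-40,0],[0,0,0,0,0,-35,0],[0,0,0,0,0,-18,0],[0,0,0,0,0,-6,0],[0,0,0,0,0,0,0.5],[0,0,0,0,0,0,0.65],[0,0,0,0,0,0,0.8],[0,0,0,0,0,0,1],[0,0,0,0,0,0,1]]' 40
```

```text
time: 15.8
tcp_pos: [0.5323, -0.0721, 0.0706]
orientation: [0.677, -0.206, 0.676, 0.206]
force: [-0.6, 0.4, 5.2]
grip_width: 0.021
```

```bash
python3 -m pendant '[[0,0,0,0.6,-1.4,0,1],[0,0,0,0,0,0,1],[0,0,0,0,0,0,1]]'; python3 -m pendant '[[0,0,0,0,0,0,0.7],[0,0,0,0,0,0,0.5],[0,0,0,0,0,0,0],[0,0,0,0,0,0,0],[0,0,0,0,0,15,0],[0,0,0,0,0,30,0],[0,0,0,0,0,40,0],[0,0,0,0,0,40,0],[0,0,0,0,0,0,0]]' 40
python3 - <<'E'
from h import *
import pickle
c=cap('wrist'); pickle.dump(c,open('w8.pkl','wb'))
im=c['image']; save(c,'w8.png',(248,200,368,290),6)
# automatic arm-hole centroid: dark pixels near the prediction; same on w7
for n in('w7','w8'):
  c=pickle.load(open(n+'.pkl','rb')); g=c['image'].astype(float).mean(2)
  u,v=[int(round(x)) for x in wproj(c,(.5930,-.0450,.064))]
  w=np.clip(185-g[v-14:v+15,u-14:u+15],0,40); yy,xx=np.mgrid[v-14:v+15,u-14:u+15]
  q=watz(c,(w*xx).sum()/w.sum(),(w*yy).sum()/w.sum(),.064)[:2]-[.7202,.0128]
  print(n,c['s']['tcp_pos'],q+[.7202,.0128],np.arctan2(q[1],q[0])%6.2832,np.linalg.norm(q))
E
```

```text
time: 16.18
tcp_pos: [0.5328, -0.0733, 0.0706]
orientation: [0.677, -0.206, 0.676, 0.206]
force: [-1.3, 1.6, 6.2]
grip_width: 0.0211
time: 17.3
tcp_pos: [0.5353, -0.074, 0.1995]
orientation: [0.679, -0.207, 0.673, 0.205]
force: [-0.1, -0.3, -1.0]
grip_width: 0.0853
w7 [ 0.53547546 -0.07056113  0.20353679] [ 0.59270071 -0.04405627] 3.561074832363123 0.13960194801557166
w8 [ 0.53527945 -0.07396602  0.1994993 ] [ 0.59320064 -0.0452644 ] 3.570434549126495 0.13964351512857046
```

```bash
python3 -m pendant '[[0,0,0,-5,24,0,0],[0,0,0,-9,48,0,0],[0,0,0,-9,50,0,0],[0,0,0,-10,50,0,0],[0,0,0,-10,50,0,0],[0,0,0,-9,50,0,0],[0,0,0,-9,50,0,0],[0,0,0,-9,48,0,0],[0,0,0,-6,34,0,0],[0,0,0,-4,20,0,0],[0,0,0,0,0,0,0],[0,0,0,0,0,0,0]]' 40
python3 - <<'E'
from h import *
import pickle
c=cap('wrist'); pickle.dump(c,open('w9.pkl','wb'))
print(c['s']['tcp_pos'],c['s']['q'].round(2))
u,v=wproj(c,(.4553,.35,.11));print('pred',u,v)
h=cv2.cvtColor(c['image'],cv2.COLOR_RGB2HSV);m=((h[...,1]<35)&(h[...,2]>185)).astype(np.uint8)
n,l,st,ce=cv2.connectedComponentsWithStats(m)
for i in range(1,n):
  if st[i,4]>80: print(st[i],ce[i].round(1),watz(c,*ce[i],.11))
E
```

```text
time: 18.85
tcp_pos: [0.4532, 0.3483, 0.1945]
orientation: [0.676, -0.206, 0.677, 0.205]
force: [0.4, -0.1, 0.1]
grip_width: 0.0854
[0.45319424 0.34827821 0.19450339] [-0.69  0.29 -0.05  1.77  0.02  1.08  1.41]
pred 319.65542030568884 212.51365655739818
[303 184  31  23 264] [318.8 192.8] [0.44219772 0.34040216 0.11      ]
[307 202  23  23 414] [317.9 212.5] [0.45607643 0.34887884 0.11      ]
[ 14 213   9  17 110] [ 17.9 221.3] [0.67227147 0.05499708 0.11      ]
[296 267  47  50 242] [319.  291.5] [0.51819766 0.39154832 0.11      ]
[   0  291   93  109 6155] [ 35.3 360.5] [0.9885387  0.08596314 0.11      ]
[223 301  21  42 474] [233.5 321.9] [0.59841513 0.34423806 0.11      ]
[593 321  37  38 381] [609.6 341.4] [0.3813129  0.89533735 0.11      ]
[ 550  349   72   51 1439] [581.9 383.7] [0.47305962 0.95121376 0.11      ]
[621 359  19  26 240] [632.6 371.9] [0.38793031 1.20458168 0.11      ]
[156 391  20   9  98] [163.3 396.4] [0.80584888 0.32392273 0.11      ]
```

```bash
python3 -m pendant '[[0,0,0,2.6,1,-20,0],[0,0,0,0,0,-35,0],[0,0,0,0,0,-35,0],[0,0,0,0,0,-20,0],[0,0,0,0,0,-6,0],[0,0,0,0,0,-1,0.4],[0,0,0,0,0,0,0.6],[0,0,0,0,0,0,0.7],[0,0,0,0,0,0,0.8],[0,0,0,0,0,0,1],[0,0,0,0,0,0,1]]' 40; python3 -m pendant '[[0,0,0,0,0,5,1],[0,0,0,0,0,20,1],[0,0,0,0,0,30,1],[0,0,0,0,0,25,1],[0,0,0,0,0,5,1],[0,0,0,0,0,0,1]]'
```

```text
time: 20.27
tcp_pos: [0.4556, 0.3512, 0.0786]
orientation: [0.677, -0.206, 0.676, 0.206]
force: [-0.7, -3.4, 5.2]
grip_width: 0.0189
time: 21.02
tcp_pos: [0.4547, 0.3515, 0.1623]
orientation: [0.676, -0.206, 0.677, 0.206]
force: [-0.4, 0.5, -1.3]
grip_width: 0.0192
```

```bash
python3 -m pendant '[[0,0,0,7,-20,10,1],[0,0,0,14,-42,5,1],[0,0,0,17,-48,0,1],[0,0,0,17,-48,0,1],[0,0,0,17,-48,0,1],[0,0,0,17,-48,0,1],[0,0,0,17,-48,0,1],[0,0,0,14,-42,0,1],[0,0,0,11,-32,0,1],[0,0,0,7,-21,0,1],[0,0,0,0,0,0,1],[0,0,0,0,0,0,1]]'
python3 - <<'E'
from h import *
import pickle
c=cap('wrist'); pickle.dump(c,open('w10.pkl','wb'))
s=c['s'];print(s['tcp_pos'])
h=cv2.cvtColor(c['image'],cv2.COLOR_RGB2HSV);m=((h[...,1]<35)&(h[...,2]>185)).astype(np.uint8)
n,l,st,ce=cv2.connectedComponentsWithStats(m);zt=s['tcp_pos'][2]-.0586
for i in range(1,n):
  if st[i,4]>80 and abs(ce[i][0]-318)<40: print(st[i],ce[i].round(1),watz(c,*ce[i],zt+.09))
print('tip proj',wproj(c,(*s['tcp_pos'][:2],zt)),'arm hole proj',wproj(c,(.5935,-.046,.064)))
save(c,'w10.png',(228,130,418,270),4)
E
```

```text
time: 22.52
tcp_pos: [0.5923, -0.0438, 0.1768]
orientation: [0.676, -0.206, 0.677, 0.207]
force: [0.0, -0.3, -1.2]
grip_width: 0.0191
[ 0.59230182 -0.04382671  0.17675142]
[297 237  45  20 357] [319.3 243.4] [ 0.56907095 -0.05975566  0.20815142]
[ 299  281   41   34 1067] [319.1 297.6] [ 0.59150965 -0.04467848  0.20815142]
[293 319  14  16 139] [299.8 327.7] [ 0.61176153 -0.04204534  0.20815142]
tip proj (np.float64(319.04818210941374), np.float64(222.01427512869776)) arm hole proj (np.float64(315.996624824288), np.float64(197.77812571957065))
```

View pics/w10.png

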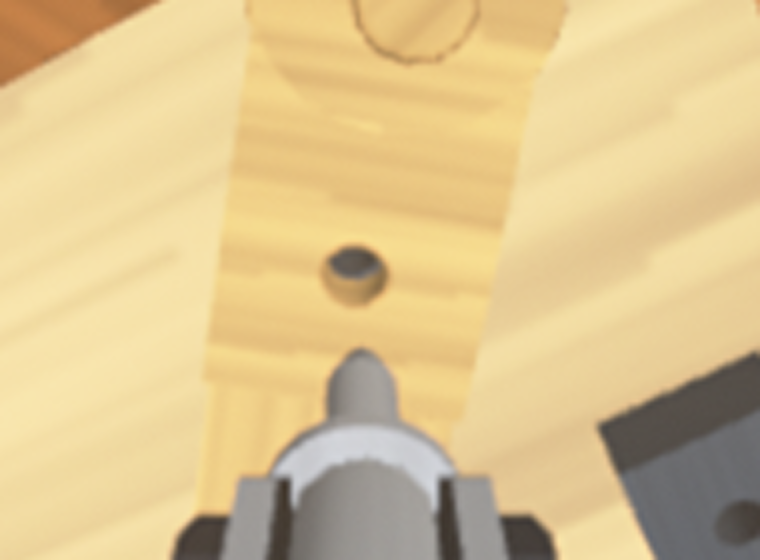

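View w10: arm hole at (355,275), pin nose tip at about (362,354), and no bracket strip shows beside the arm any more. From these I'll compute the offset.

Run:
```python
from h import *
import pickle
c=pickle.load(open('w10.pkl','rb'));zt=c['s']['tcp_pos'][2]-.0586
f=lambda x,y,z: watz(c,228+(x+.5)/4-.5,130+(y+.5)/4-.5,z)[:2]
h=f(355,275,.064);print('hole',h,'tip',f(362,354,zt),'tcp',c['s']['tcp_pos'],'lateral of hole for tip line: ',)
g=c['image'].astype(float).mean(2)[185:212,303:332]
w=np.clip(185-g,0,40);yy,xx=np.mgrid[185:212,303:332];print('auto hole',(w*xx).sum()/w.sum(),(w*yy).sum()/w.sum(),watz(c,(w*xx).sum()/w.sum(),(w*yy).sum()/w.sum(),.064))
```

```text
hole [ 0.59376965 -0.04542294] tip [ 0.59021433 -0.04601802] tcp [ 0.59230182 -0.04382671  0.17675142] lateral of hole for tip line: 
auto hole 316.505243128964 198.18773784355182 [ 0.5935641 -0.0454246  0.064    ]
```

```bash
python3 -m pendant '[[0,0,0,1.8,-0.7,0,1],[0,0,0,0,0,-20,1],[0,0,0,0,0,-20,1],[0,0,0,0,0,-12,1],[0,0,0,0,0,0,1]]'; python3 -m pendant '[[0,0,0,0,0,-5,1],[0,0,0,0,0,-5,1],[0,0,0,0,0,-4,1],[0,0,0,0,0,0,1]]'
```

```text
time: 23.2
tcp_pos: [0.5943, -0.0457, 0.125]
orientation: [0.676, -0.206, 0.677, 0.207]
force: [-0.1, 0.6, -0.9]
grip_width: 0.0187
time: 23.7
tcp_pos: [0.5949, -0.0456, 0.1116]
orientation: [0.676, -0.206, 0.676, 0.206]
force: [0.4, 2.1, -1.4]
grip_width: 0.0186
```

```bash
python3 -m pendant '[[0,0,0,-0.7,0,0,1],[0,0,0,0,0,-4,1],[0,0,0,0,0,-3,1],[0,0,0,0,0,-3,1],[0,0,0,0,0,0,1]]'; python3 -m pendant '[[0,0,0,0,0,-3,1],[0,0,0,0,0,-3,1],[0,0,0,0,0,0,1]]'
```

```text
time: 24.32
tcp_pos: [0.5944, -0.0459, 0.1015]
orientation: [0.677, -0.206, 0.676, 0.206]
force: [2.2, 1.8, -1.4]
grip_width: 0.0189
time: 24.7
tcp_pos: [0.5944, -0.0461, 0.0956]
orientation: [0.677, -0.206, 0.676, 0.206]
force: [2.7, 1.9, -2.4]
grip_width: 0.0188
```

```bash
python3 -m pendant '[[0,0,0,0.4,0.3,-3,1],[0,0,0,0,0,-3,1],[0,0,0,0,0,-2,1],[0,0,0,0,0,0,1]]'; python3 -m pendant '[[0,0,0,0,0,-2,1],[0,0,0,0,0,-2,1],[0,0,0,0,0,0,1]]'
```

```text
time: 25.2
tcp_pos: [0.5944, -0.046, 0.0875]
orientation: [0.676, -0.206, 0.677, 0.206]
force: [2.7, 2.6, -2.2]
grip_width: 0.0188
time: 25.58
tcp_pos: [0.5944, -0.046, 0.0836]
orientation: [0.676, -0.206, 0.677, 0.206]
force: [1.0, 1.9, -2.1]
grip_width: 0.0188
```

Shank is past the bracket mouth. Seating (TCP about 0.0726).

```bash
python3 -m pendant '[[0,0,0,0,0,-3,1],[0,0,0,0,0,-3,1],[0,0,0,0,0,-2.5,1],[0,0,0,0,0,-1.5,1],[0,0,0,0,0,0,1]]'
```

```text
time: 26.2
tcp_pos: [0.5945, -0.046, 0.0735]
orientation: [0.676, -0.206, 0.677, 0.206]
force: [1.9, 2.0, -1.9]
grip_width: 0.0191
```

```bash
python3 -m pendant '[[0,0,0,0,0,-1,1],[0,0,0,0,0,-0.8,1],[0,0,0,0,0,0,1]]'
```

```text
time: 26.58
tcp_pos: [0.5946, -0.046, 0.0726]
orientation: [0.676, -0.206, 0.676, 0.206]
force: [-0.3, 1.6, 4.7]
grip_width: 0.0191
```

The upward force shows the collar is seated. Release and retreat.

```bash
python3 -m pendant '[[0,0,0,0,0,0,0.7],[0,0,0,0,0,0,0.6],[0,0,0,0,0,0,0.3],[0,0,0,0,0,0,0],[0,0,0,0,0,15,0],[0,0,0,0,0,30,0],[0,0,0,0,0,40,0],[0,0,0,0,0,40,0],[0,0,0,0,0,0,0],[0,0,0,0,0,0,0]]' 40
python3 - <<'E'
from h import *
c=cap('wrist');s=c['s'];print(s['tcp_pos'],s['force'])
h=cv2.cvtColor(c['image'],cv2.COLOR_RGB2HSV);m=((h[...,1]<35)&(h[...,2]>185)).astype(np.uint8)
n,l,st,ce=cv2.connectedComponentsWithStats(m)
print('pred knob',wproj(c,(.5935,-.0456,.104)))
for i in range(1,n):
  if st[i,4]>60 and abs(ce[i][0]-318)<50: print(st[i],ce[i].round(1),watz(c,*ce[i],.104),c['depth'][int(ce[i][1]),int(ce[i][0])])
# height of knob top & collar from depth
d,o=wray(c,*wproj(c,(.5935,-.0456,.104)));u,v=map(int,wproj(c,(.5935,-.0456,.104)))
a=Rotation.from_quat(np.roll(s['orientation'],-1)).as_matrix()@c['mount'][:3,2]
print('knob top xyz',o+d*np.median(c['depth'][v-3:v+4,u-3:u+4])/(d@a))
save(c,'w11.png',(200,120,440,300),3.3)
E
```

```text
time: 27.82
tcp_pos: [0.5943, -0.0459, 0.1974]
orientation: [0.676, -0.206, 0.676, 0.206]
force: [0.1, 0.9, -0.1]
grip_width: 0.0854
[ 0.59432491 -0.04586346  0.19737095] [ 0.05114147  0.9158421  -0.07113243]
pred knob (np.float64(319.99342763727805), np.float64(204.71631149071192))
[304 178  30  22 209] [318.8 185.4] [ 0.58056387 -0.05551767  0.104     ] 0.27028215
[307 194  23  21 374] [318.5 204.1] [ 0.59372345 -0.04686432  0.104     ] 0.2499377
[288 305  22  17 300] [298.4 313.1] [ 6.97695291e-01 -4.18565258e-04  1.04000000e-01] 0.32596597
knob top xyz [ 0.59340708 -0.04566428  0.10431899]
```

```bash
python3 -c "
from cell import arm
print(arm.job_done())"
```

```text
the job is handed in; nothing more can be done
None
```

I drew the steel pin out, hung it in the rest's notch, and swung the arm about 0.95 rad. One small nudge at the handle lined its hole up with the second bracket. I then refetched the pin, pushed it down through both, and handed the job in at about 28 s; no verdict is reported.

**Last checks:**
- **Pin height:** its knob top measured 104.3 mm above the table, against 104 mm when seated. On the last press the tool felt about 5 N of upward contact, as expected with the collar on the arm.
- **Pin position:** it stands at about (0.5935, −0.046), within about 1 mm of my estimates of the bracket's hole.
- **Release:** the gripper is open and about 125 mm up, with about 0.9 N read on the tool, which is close to noise.

**Not fully settled:**
- **Hole alignment:** top and wrist cameras disagreed by 1–2 mm on the hole positions. The pin still went in with only about 3 N of side force.
- **Final picture:** I had used all 12 views, so the last check was by numbers only.
- **Bystanders:** I did not re-measure them; no move was planned near them.

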